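Four clicks up on the hot plate's thermostat

TASK

Turn the hot plate up by exactly four clicks from where its thermostat dial stands now: push the side of the dial's grip bar round clockwise (seen from above) with a fingertip, feeling for the clicks, and leave it resting in the fourth click without ever running past it. Do not pinch the grip bar or lift anything, and leave the beaker, both bottles and the crucible standing where they are.

Things in the scene. Friction and masses are not known exactly. Their poses are not given: they have to be found in the camera images.
- hotplate: Laboratory hot plate, fixed: white casing 340 (x) x 280 (y) mm, origin at the centre of its underside on the bench. Grey control deck along its -x side (towards the robot), 85 mm above the bench, 115 mm wide; dial axis vertical at x -112, y 0 mm; lamp and switch under 6 mm high at y +100 and -100 mm. Raised grey heating plate, top 97 mm above the bench, begins 59 mm beyond the dial axis.
- dial (a joint): Thermostat dial angle, rad, growing clockwise seen from above (hotter). Clicks every 0.5236 rad (30 deg): 0 to 5.236, end stops just beyond. Starts in one of clicks 0 to 3. Past the crest midway between clicks it jumps by itself to the next click and stays there. Leaving a click takes 3 to 5 N at the end of the bar.
- dial_hub (a point): On the dial's axis at the top of its grip bar, 111 mm above the bench; turns with the dial: x along the bar to the end with the white pointer line, z up. Dial: silvery disc, diameter 62, its top 20 mm below this point; across it a black grip bar 58 long (29 each way), 12 wide, rising 20 mm from the disc, rounded ends. Either end may be pushed. Scale of 11 marks, 30 deg apart, at 42 mm radius.
- dial_tip (a point): Point on the top of the grip bar near the pointer end, 28 mm from the axis; turns with the dial.
- beaker: Empty glass beaker, 66 mm diameter, 85 mm high, standing at the back of the heating plate; origin at the centre of its underside.
- bottle: Closed amber reagent bottle, 60 mm diameter, 130 mm high, on the bench at the hot plate's +y side; origin at the centre of its underside.
- crucible: White porcelain crucible with lid, 44 mm diameter, 46 mm high, on the bench at the hot plate's -y side; origin at the centre of its underside.
- wash_bottle: White wash bottle with blue cap and spout, 60 mm diameter, 158 mm high, on the bench at the hot plate's -y side; origin at the centre of its underside.
Mind the look-alikes: they are no part of the job. There is more than one size of the crucible; the job needs the larger. Leave any green look-alike of the wash_bottle alone.

How it is judged (in metres and radians):
At the end, for the whole second after the job is handed in: The dial rests, still, four clicks (120 deg, within 9 deg) clockwise of where it stood at the start; beaker, bottles and crucible stand upright within 15 mm of their places (distance of dial_tip from where it was at the start of the episode between 0.0462 and 0.0505 m and value of joint dial between 1.9 and 3.85 rad and velocity of joint dial between -0.05 and 0.05 rad/s and distance of each of beaker, bottle, crucible, wash_bottle from where it was at the start of the episode below 0.015 m and angle between each of beaker, bottle, crucible, wash_bottle's own z axis and vertical below 0.15 rad); the robot touches nothing.
It fails at once if the dial is run past the fourth click (more than 138 deg from its start) (distance of dial_tip from where it was at the start of the episode above 0.0523 m).
It fails at once if the grip bar is pinched between the fingers (y of the grasp point in the frame of dial_hub between -0.005 and 0.005 m and x of the grasp point in the frame of dial_hub between -0.034 and 0.034 m and z of the grasp point in the frame of dial_hub below 0.015 m and contact force between the fingers and hotplate above 0.5 N).
It fails at once if the beaker, a bottle or the crucible is lifted or shifted by more than 15 mm (distance of any of beaker, bottle, crucible, wash_bottle from where it was at the start of the episode above 0.015 m).
It also fails if it takes over 51 s, if anything falls off the work surface, if the arm or the gripper's body presses on something with over 40 N, if the wrist force passes 120 N, or if a joint passes its speed limit or range.

ROBOT

A 7-joint arm with a two-finger parallel gripper is mounted at the origin on the work surface. World frame = base frame: x ahead of the robot, y to its left, z up, the work surface at z = 0. Lengths are in mm, angles in degrees, forces in N, time in s.
With the tool pointing down it reaches from about 425 to 875 mm from the base axis. Payload 4.7 kg.
Tool frame: the origin (TCP) lies midway between the tips of the shut fingers; the grasp point (between the pads) lies robot.tcp_to_grasp behind it (robot.tcp_to_grasp is the distance from the TCP to the grasp point, in mm); z points along the fingers, y is the direction in which the jaws open and shut (so a half turn about z gives the same grasp; the last joint's range is limited). The gripper opens to 85 mm and grips with 20 to 120 N. Pads are 22 mm wide; open, the fingers measure 114 mm over their backs; the gripper's body (76 mm by 85 mm) begins 54 mm behind the grasp point. The pads swing forward as they close: fully open they stand 13 mm farther back than shut.
Start: joints at [76.61, 18.392, -4.016, 83.108, 1.295, 78.541, -3.26], TCP at [159.405, -630.17, 231.349] pointing down, gripper open.
Joint ranges: [-163.93, 163.93], [-17.29, 119.83], [-79.2, 71.16], [3.27, 140.29], [-89.18, 269.18], [5.43, 117.66], [-154.24, 154.24]. Speed limits (degrees/s): [147.25, 147.25, 180, 180, 180, 180, 180].

INTERFACE

Orientations are given as [roll, pitch, yaw] about the fixed x, y, z axes, in that order (R = Rz(yaw) Ry(pitch) Rx(roll)).
In Python, from workcell import robot gives the robot as it stands.
- The arm moves only by the tool servo_tool, never from a script. Its argument "moves" is a list of rows, each an object with "linear": the shift along the tool's x, y, z in m, a list of three; "rot": the turn, a rotation vector about the tool's x, y, z in degrees, a list of three. In form: [{"linear": [tx, ty, tz], "rot": [ax, ay, az]}, ...]. A call has exactly 5 rows; each row shifts and turns the commanded pose from where the row before left it, along the tool's axes as they then stand; what a row does not reach is not made up. A row lasts 1/8 s, in which the tool goes at most 62.5 mm and 10.7 degrees, less where a joint would pass 70% of its speed; a pose out of reach is approached as far as the arm can. A call is refused whole if a number of a shift passes 0.0625 or a number of a turn 10.7, either way. A call with a gripper value outside its range is refused whole. "hand" is the opening, from 0 (shut) to 1 (fully open), set as the call begins (left out, the last holds). The fingers move at their own pace and stop on an object; "grip_force" is the grip in N (left out, the last holds). Time passes only in rows, so rows that do not move let the fingers close, or fill a call up. It gives the time, the measured TCP pose, the force and the opening at its end, in the units of the state.
- robot.get_state(): the state, without advancing time (a new reading comes with each control period).
- robot.snapshot(name): name is "side" or "top"; returns the picture (384x512x3 uint8, blue, green, red); there is no depth.
- robot.calibration(name): a dict with "camera_matrix" (3x3 intrinsics, pixels), "world_to_cam" (4x4, takes a point from world to camera coordinates). Camera axes: x right, y up, looking along -z (the intrinsics and any distortion apply to the point x, -y, -z); pixel columns grow to the right and rows downward; lengths in mm; the calibration is good to about 2 mm. A picture is of the moment at which its call begins. calibration takes no time and is no camera call.
- robot.hand_in(): hands the job in, once; it reports no verdict.
The state is a dict: "t": time; "joints": joint angles; "joint_velocities": joint speeds; "joint_torque": joint torques, N m; "ee_pos": TCP position; "tcp_rot": TCP orientation; "contact_force": force on the tool from outside, world axes, zero at the start; "ft_torque": the same for the moment, N m; "opening": finger opening in mm.
Only numpy, scipy, OpenCV 4.12 (cv2) and the standard library are available. Lean on these libraries where they do the work, as an engineer would, in place of code of your own. Each camera call takes 0.05 s, during which the arm holds its last target.

## Working session

There is one attempt and no reset: what is moved stays moved. The work goes in short steps, Python scripts to look and compute and a tool call to move; the robot and the scene stay as the last step left them, time stands still between calls to the robot, and variables do not carry over. Pictures are saved under pics/ and viewed, and the job is handed in when it is done.

Besides the shell and the picture viewer there is one more tool, called after "Emit:" by a JSON object that holds its "op" and its "data". servo_tool: Moves the arm, as the interface text tells. Its arguments: {"type":"object","properties":{"moves":{"type":"array"},"hand":{"type":"number"},"grip_force":{"type":"number"}},"required":["moves"]}

```bash
ls; mkdir -p pics
python3 - <<'E'
from workcell import robot
import cv2,numpy as np
print(robot.get_state(), robot.tcp_to_grasp)
for n in("side","top"):
    im=robot.snapshot(n); cv2.imwrite(f"pics/{n}0.png",im)
    c=robot.calibration(n); print(n,{k:np.round(v,3).tolist() if hasattr(v,'__len__') else v for k,v in c.items()})
E
```

```text
pics
{'t': 0.0, 'joints': array([76.61179623, 18.43936281, -4.01384153, 83.1744961 ,  1.29742949,
       78.53875826, -3.25856458]), 'joint_velocities': array([-0.05639768, -0.0551792 ,  0.13868249, -0.04598934,  0.02293973,
        0.01565184,  0.00759264]), 'joint_torque': array([-4.29455813e-04, -4.93575633e+01, -3.82092074e-01, -3.14332044e+01,
        1.28479977e-02,  1.14204828e-02,  7.44873603e-06]), 'ee_pos': array([ 159.19871584, -629.66592515,  230.22337924]), 'tcp_rot': array([-1.79892750e+02,  8.53046603e-03,  1.41982691e+01]), 'contact_force': array([-0.34209597, -0.60892249,  0.01271895]), 'ft_torque': array([-0.00319552,  0.02056306, -0.00697701]), 'opening': 85.39082112473658} 18.700000000000003
side {'camera_matrix': [[493.495, 0.0, 245.512], [0.0, 493.495, 189.988], [0.0, 0.0, 1.0]], 'world_to_cam': [[0.963, -0.27, -0.005, -550.316], [0.195, 0.682, 0.704, -213.813], [-0.187, -0.679, 0.71, -1018.051], [0.0, 0.0, 0.0, 1.0]]}
top {'camera_matrix': [[365.028, 0.0, 258.568], [0.0, 365.028, 193.123], [0.0, 0.0, 1.0]], 'world_to_cam': [[0.014, -1.0, -0.015, 58.496], [0.996, 0.013, 0.084, -594.874], [-0.084, -0.016, 0.996, -830.743], [0.0, 0.0, 0.0, 1.0]]}
```

View pics/side0.png

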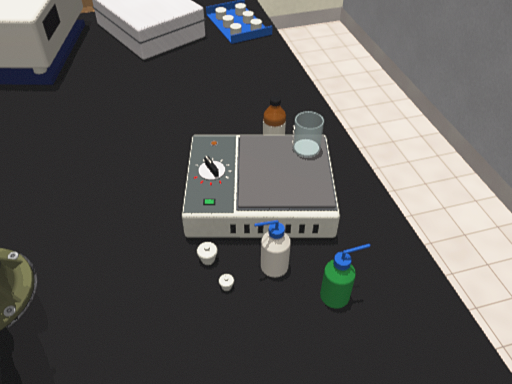

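View pics/top0.png

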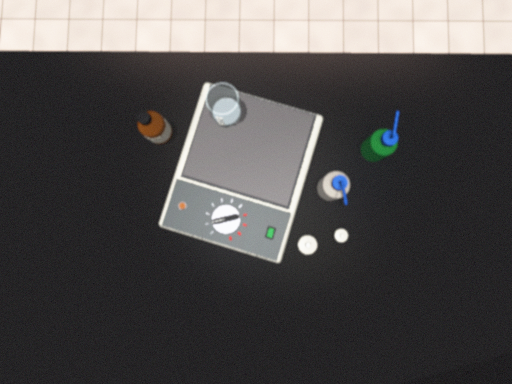

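The hot plate is in both views. The dial is at about (226,219) in the top view and (211,169) in the side view. Other things near it:
- Lamp or switch: (270,233) and (182,206) top.
- Crucibles: large (307,245), small (341,236).
- Wash bottles: white (335,185), green (380,145).

Only the silvery disc with the black bar is the dial. I'll check it in a crop.

```bash
cat > h.py <<'E'
import cv2,numpy as np
from workcell import robot
def ray(n,u,v):
    c=robot.calibration(n);K=np.array(c["camera_matrix"]);T=np.array(c["world_to_cam"])
    d=np.linalg.inv(K)@[u,v,1]; d=np.array([d[0],-d[1],-d[2]])
    R=T[:3,:3]; return -R.T@T[:3,3], R.T@d
def plane(n,u,v,z):
    o,d=ray(n,u,v); return o+d*(z-o[2])/d[2]
def proj(n,p):
    c=robot.calibration(n);K=np.array(c["camera_matrix"]);T=np.array(c["world_to_cam"])
    q=T[:3,:3]@p+T[:3,3]; q=K@[q[0],-q[1],-q[2]]; return q[:2]/q[2]
def crop(n,name,u,v,w=32,s=9):
    im=robot.snapshot(n); cv2.imwrite(f"pics/{name}_full.png",im)
    c=im[v-w:v+w,u-w:u+w]; cv2.imwrite(f"pics/{name}.png",cv2.resize(c,None,fx=s,fy=s,interpolation=cv2.INTER_CUBIC)); return im
E
python3 - <<'E'
import cv2,numpy as np
from h import *
t=cv2.imread("pics/top0.png");s=cv2.imread("pics/side0.png")
a=cv2.resize(t[187:251,194:258],None,fx=6,fy=6,interpolation=2);b=cv2.resize(s[137:201,179:243],None,fx=6,fy=6,interpolation=2)
cv2.imwrite("pics/crop0.png",np.hstack([a,b]))
for n,u,v in(("top",226,219),("side",211,170)): print(n,plane(n,u,v,91))
# plate outline corners top, at deck/casing z~85
for u,v in((207,84),(322,116),(281,261),(161,226)): print(plane("top",u,v,85))
E
```

```text
top [531.666248   134.78549958  91.        ]
side [527.22699288 136.32311357  91.        ]
[833.2155334  184.55738111  85.        ]
[762.30776742 -72.72993037  85.        ]
[443.44243828  15.27363109  85.        ]
[514.621579   276.58203396  85.        ]
```

View pics/crop0.png

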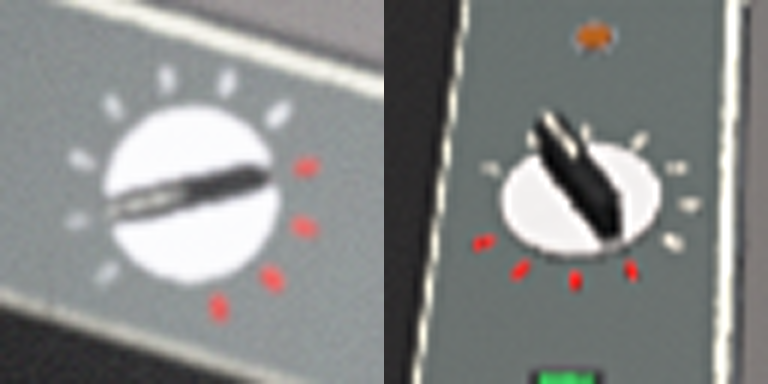

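The dial is confirmed in the crop. Its pointer (white line) is at the second mark, click 1, pointing about +y. The target is the sixth mark, click 5. Next I'll refine the axis and the bar angle.

```bash
cat >> h.py <<'E'
def disc(im,n,u,v,w=32):
    c=im[v-w:v+w,u-w:u+w]; m=((c.min(2)>190)).astype(np.uint8)
    k,lab,st,ce=cv2.connectedComponentsWithStats(m)
    big=[i for i in range(1,k) if st[i,4]>60 and np.hypot(*(ce[i]-w))<14]
    pts=np.argwhere(np.isin(lab,big))[:,::-1].astype(np.int32)
    h=cv2.convexHull(pts); e=cv2.fitEllipse(h); M=cv2.moments(h)
    ctr=(M['m10']/M['m00']+u-w,M['m01']/M['m00']+v-w); return e,ctr
E
python3 - <<'E'
from h import *
t=cv2.imread("pics/top0.png");s=cv2.imread("pics/side0.png")
for n,im,u,v in(("top",t,226,219),("side",s,211,170)):
    e,c=disc(im,n,u,v); e0=(e[0][0]+u-32,e[0][1]+v-32)
    print(n,e,c,plane(n,*e0,91),plane(n,*c,91))
# bar in crop top: ends px in 6x crop
for a in ((110,208),(270,177)):
    print(plane("top",194+a[0]/6,187+a[1]/6,111))
D=np.array([530,134.5])
for a in [(105,272),(78,220),(80,157),(112,105),(167,80),(227,82),(280,113),(306,168),(305,228),(272,279),(220,308)]:
    p=plane("top",194+a[0]/6,187+a[1]/6,85); print(np.round(p[:2],1))
E
```

```text
top ((31.47871971130371, 31.894317626953125), (28.968252182006836, 29.218048095703125), 179.8496856689453) (225.50566718186502, 218.94178258629572) [531.87804779 135.91550694  91.        ] [531.77679533 135.8551447   91.        ]
side ((32.15874481201172, 31.546955108642578), (17.579866409301758, 26.439523696899414), 84.94764709472656) (211.34822286263207, 169.5850144092219) [527.92543769 137.72869706  91.        ] [528.31947828 137.48060483  91.        ]
[525.44439781 161.33412813 111.        ]
[537.03832637 105.4726517  111.        ]
[502.5 166.2]
[521.1 176.5]
[543.8 176.4]
[562.9 165.2]
[572.2 145.4]
[571.8 123.5]
[560.8 104. ]
[541.   94.3]
[519.3  94.3]
[500.8 105.9]
[490.2 124.4]
```

Emit:
{"op": "servo_tool", "data": {"moves": [{"linear": [0.035, -0.02, 0], "rot": [0, 0, 0]}, {"linear": [0.035, -0.02, 0], "rot": [0, 0, 0]}, {"linear": [0.035, -0.02, 0], "rot": [0, 0, 0]}, {"linear": [0.035, -0.02, 0], "rot": [0, 0, 0]}, {"linear": [0.035, -0.02, 0], "rot": [0, 0, 0]}], "hand": 0, "grip_force": 40}}

```text
t: 0.72
ee_pos: [305.2, -489.0, 230.8]
tcp_rot: [-180.0, 0.0, 14.2]
contact_force: [-0.2, -0.2, 0.2]
opening: 0.4
```

Emit:
{"op": "servo_tool", "data": {"moves": [{"linear": [0.035, -0.02, 0], "rot": [0, 0, 0]}, {"linear": [0.035, -0.02, 0], "rot": [0, 0, 0]}, {"linear": [0.035, -0.02, 0], "rot": [0, 0, 0]}, {"linear": [0.035, -0.02, 0], "rot": [0, 0, 0]}, {"linear": [0.035, -0.02, 0], "rot": [0, 0, 0]}]}}

```text
t: 1.35
ee_pos: [450.2, -349.3, 230.9]
tcp_rot: [-180.0, 0.0, 14.2]
contact_force: [0.6, -1.0, 0.2]
opening: -0.4
```

Emit:
{"op": "servo_tool", "data": {"moves": [{"linear": [0.0167, -0.0477, 0], "rot": [0, 0, 0]}, {"linear": [0.0167, -0.0477, 0], "rot": [0, 0, 0]}, {"linear": [0.0167, -0.0477, 0], "rot": [0, 0, 0]}, {"linear": [0.0167, -0.0477, 0], "rot": [0, 0, 0]}, {"linear": [0.0167, -0.0477, 0], "rot": [0, 0, 0]}]}}

```text
t: 1.98
ee_pos: [471.8, -97.1, 231.0]
tcp_rot: [180.0, 0.0, 14.2]
contact_force: [0.6, -0.1, 0.8]
opening: -0.1
```

Emit:
{"op": "servo_tool", "data": {"moves": [{"linear": [0.0167, -0.0477, 0], "rot": [0, 0, 0]}, {"linear": [0.0167, -0.0477, 0], "rot": [0, 0, 0]}, {"linear": [0.0167, -0.0477, 0], "rot": [0, 0, 0]}, {"linear": [0.0167, -0.0477, 0], "rot": [0, 0, 0]}, {"linear": [0.0167, -0.0477, 0], "rot": [0, 0, 0]}]}}

```text
t: 2.6
ee_pos: [494.3, 154.3, 231.1]
tcp_rot: [180.0, 0.0, 14.2]
contact_force: [0.3, -0.5, -0.2]
opening: 0.2
```

```bash
python3 -c "
from workcell import robot
s=robot.get_state();print(s['t'],s['joints'],s['ee_pos'],s['tcp_rot'])"
```

```text
2.6 [ 23.86361176   5.18684045 -46.22956039 100.38054195   3.89342264
  76.06515206 -99.01215546] [494.3231616  154.29629777 231.12741855] [1.79963624e+02 2.84231543e-03 1.41758323e+01]
```

Emit:
{"op": "servo_tool", "data": {"moves": [{"linear": [0, 0, 0], "rot": [0, 0, -10.6]}, {"linear": [0, 0, 0], "rot": [0, 0, -10.6]}, {"linear": [0, 0, 0], "rot": [0, 0, -10.6]}, {"linear": [0, 0, 0], "rot": [0, 0, -10.6]}, {"linear": [0, 0, 0], "rot": [0, 0, -10.6]}]}}

```text
t: 3.22
ee_pos: [494.2, 152.8, 230.9]
tcp_rot: [-180.0, 0.0, 67.5]
contact_force: [-0.5, -0.4, 0.4]
opening: -0.3
```

Emit:
{"op": "servo_tool", "data": {"moves": [{"linear": [0, 0, 0], "rot": [0, 0, -10.6]}, {"linear": [0, 0, 0], "rot": [0, 0, -10.6]}, {"linear": [0, 0, 0], "rot": [0, 0, -10.6]}, {"linear": [0, 0, 0], "rot": [0, 0, -10.6]}, {"linear": [0, 0, 0], "rot": [0, 0, -10.6]}]}}

```text
t: 3.85
ee_pos: [494.3, 152.8, 230.9]
tcp_rot: [-180.0, -0.0, 120.5]
contact_force: [-0.6, 0.3, 0.5]
opening: 0.2
```

Emit:
{"op": "servo_tool", "data": {"moves": [{"linear": [0, 0, 0], "rot": [0, 0, -10.6]}, {"linear": [0, 0, 0], "rot": [0, 0, -10.6]}, {"linear": [0, 0, 0], "rot": [0, 0, -10.6]}, {"linear": [0, 0, 0], "rot": [0, 0, -10.6]}, {"linear": [0, 0, 0], "rot": [0, 0, -10.6]}]}}

```text
t: 4.47
ee_pos: [494.2, 152.8, 230.9]
tcp_rot: [-180.0, -0.0, 173.5]
contact_force: [-0.3, -0.5, -0.3]
opening: 0.1
```

Emit:
{"op": "servo_tool", "data": {"moves": [{"linear": [0, 0, 0.02], "rot": [0, 0, -4]}, {"linear": [0, 0, 0.02], "rot": [0, 0, -4]}, {"linear": [0, 0, 0.02], "rot": [0, 0, -4]}, {"linear": [0, 0, 0.02], "rot": [0, 0, -4]}, {"linear": [0, 0, 0.02], "rot": [0, 0, -4]}]}}

```text
t: 5.1
ee_pos: [494.2, 152.7, 130.3]
tcp_rot: [-180.0, -0.0, -166.7]
contact_force: [-0.4, -0.5, 0.4]
opening: -0.1
```

```bash
python3 -c "
from h import *
s=robot.get_state();print(s['t'],s['joints'],s['ee_pos'],s['tcp_rot'])
crop('side','s1',211,160,48,8)"
```

```text
5.1 [ 32.54533229  13.89437944 -58.23613916 107.44825106  12.94757823
  65.73003437  72.99152485] [494.23673023 152.70751345 130.29674201] [-1.79986959e+02 -3.73291871e-02 -1.66677637e+02]
```

View pics/s1.png

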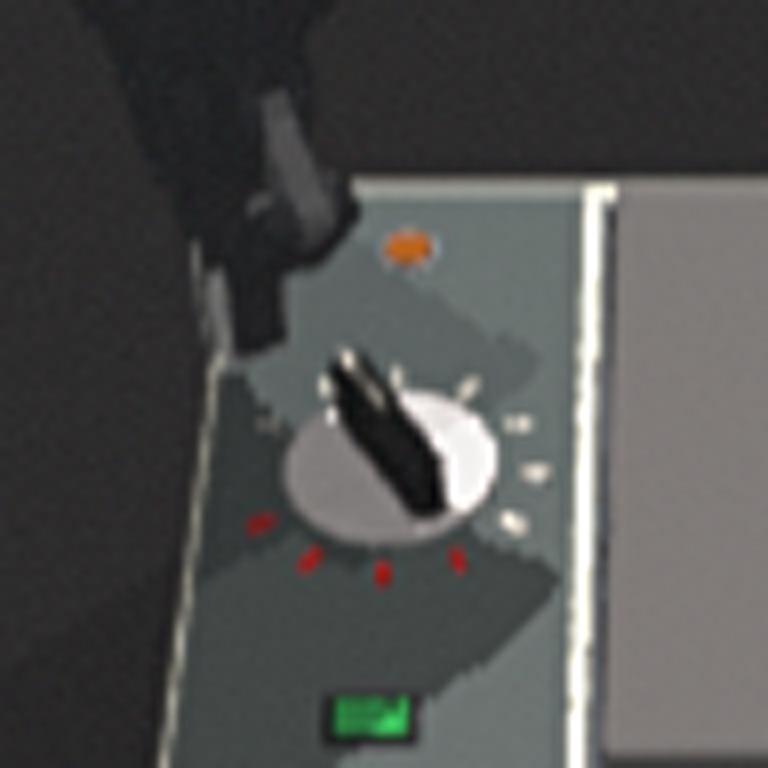

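Side view: the fingertip (about (196,157)) is behind the pointer end, on its counter-clockwise side, and the dial is still at click 1. I'll lower the finger beside the bar.

Emit:
{"op": "servo_tool", "data": {"moves": [{"linear": [0, 0, 0.008], "rot": [0, 0, 0]}, {"linear": [0, 0, 0.008], "rot": [0, 0, 0]}, {"linear": [0, 0, 0.008], "rot": [0, 0, 0]}, {"linear": [0, 0, 0.007], "rot": [0, 0, 0]}, {"linear": [0, 0, 0], "rot": [0, 0, 0]}]}}

```text
t: 5.78
ee_pos: [494.2, 152.9, 99.8]
tcp_rot: [180.0, -0.1, -166.8]
contact_force: [-0.1, -0.6, -0.7]
opening: 0.4
```

Emit:
{"op": "servo_tool", "data": {"moves": [{"linear": [-0.002, 0, 0], "rot": [0, 0, 0]}, {"linear": [-0.002, 0, 0], "rot": [0, 0, 0]}, {"linear": [-0.002, 0, 0], "rot": [0, 0, 0]}, {"linear": [-0.002, 0, 0], "rot": [0, 0, 0]}, {"linear": [0, 0, 0], "rot": [0, 0, 0]}]}}

```text
t: 6.4
ee_pos: [502.5, 154.9, 100.3]
tcp_rot: [180.0, -0.0, -166.8]
contact_force: [-0.4, -0.6, -0.5]
opening: 0.2
```

Emit:
{"op": "servo_tool", "data": {"moves": [{"linear": [-0.001, 0, 0], "rot": [0, 0, 0]}, {"linear": [-0.001, 0, 0], "rot": [0, 0, 0]}, {"linear": [0, 0, 0], "rot": [0, 0, 0]}, {"linear": [0, 0, 0], "rot": [0, 0, 0]}, {"linear": [0, 0, 0], "rot": [0, 0, 0]}]}}

```text
t: 7.02
ee_pos: [504.3, 155.2, 100.3]
tcp_rot: [-180.0, -0.0, -166.8]
contact_force: [-0.2, -0.4, 0.4]
opening: -0.2
```

```bash
python3 -c "
from h import *
s=robot.get_state();print(s['t'],s['ee_pos'],s['contact_force'])
crop('side','s2',211,160,48,8)"
```

```text
7.025 [504.25943612 155.1876109  100.2654185 ] [-0.15721942 -0.43970678  0.389502  ]
```

View pics/s2.png

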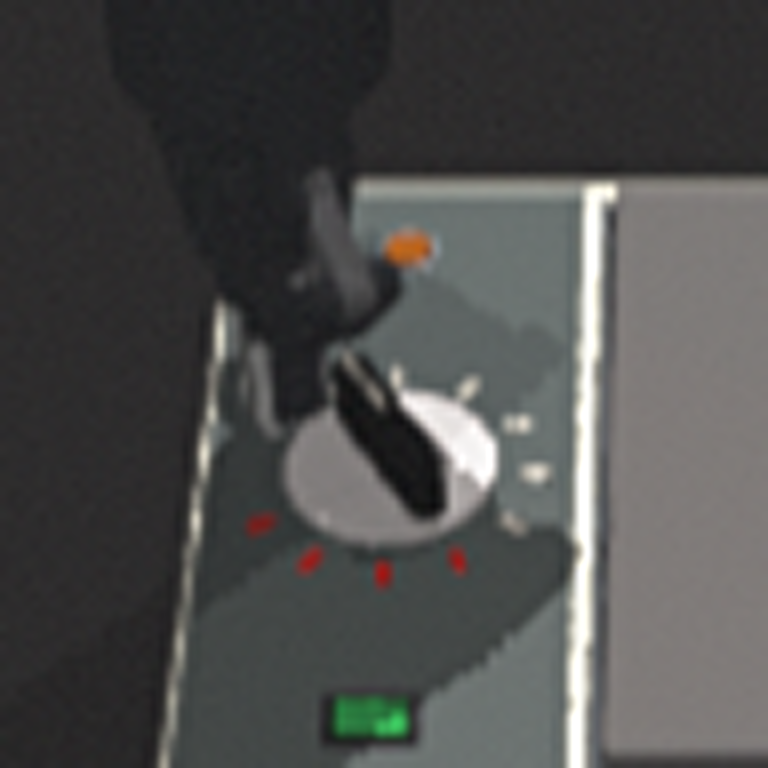

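Emit:
{"op": "servo_tool", "data": {"moves": [{"linear": [-0.001, 0, 0], "rot": [0, 0, 0]}, {"linear": [-0.001, 0, 0], "rot": [0, 0, 0]}, {"linear": [0, 0, 0], "rot": [0, 0, 0]}, {"linear": [0, 0, 0], "rot": [0, 0, 0]}, {"linear": [0, 0, 0], "rot": [0, 0, 0]}]}}

```text
t: 7.7
ee_pos: [506.2, 155.7, 100.2]
tcp_rot: [-180.0, -0.0, -166.8]
contact_force: [0.3, 0.5, 0.2]
opening: 0.0
```

Emit:
{"op": "servo_tool", "data": {"moves": [{"linear": [-0.001, 0, 0], "rot": [0, 0, 0]}, {"linear": [-0.0005, 0, 0], "rot": [0, 0, 0]}, {"linear": [0, 0, 0], "rot": [0, 0, 0]}, {"linear": [0, 0, 0], "rot": [0, 0, 0]}, {"linear": [0, 0, 0], "rot": [0, 0, 0]}]}}

```text
t: 8.32
ee_pos: [507.7, 156.0, 100.3]
tcp_rot: [-180.0, -0.0, -166.8]
contact_force: [-0.4, 0.3, 0.1]
opening: -0.1
```

Emit:
{"op": "servo_tool", "data": {"moves": [{"linear": [-0.0014, 0.0009, 0], "rot": [0, 0, 3]}, {"linear": [-0.0014, 0.0009, 0], "rot": [0, 0, 3]}, {"linear": [-0.0014, 0.0009, 0], "rot": [0, 0, 3]}, {"linear": [0, 0, 0], "rot": [0, 0, 0]}, {"linear": [0, 0, 0], "rot": [0, 0, 0]}]}}

```text
t: 8.95
ee_pos: [508.8, 158.6, 99.8]
tcp_rot: [-179.9, -0.3, -175.8]
contact_force: [-6.7, -2.9, 5.2]
opening: 0.3
```

```bash
python3 -c "
from h import *
s=robot.get_state();print(s['t'],s['ee_pos'],s['contact_force'])
crop('side','s3',211,160,48,8)"
```

```text
8.95 [508.80659424 158.55499681  99.83473415] [-6.74127406 -2.88826246  5.1852607 ]
```

View pics/s3.png

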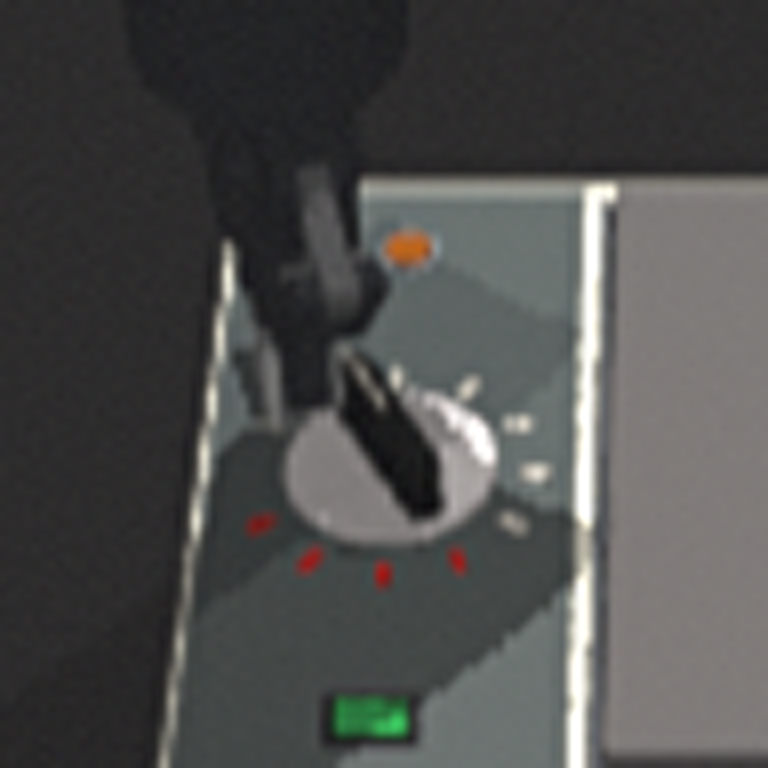

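Contact is felt at about 7 N and the bar has begun to lean, at (203,205)→(210,221). I'll continue in small turns.

Emit:
{"op": "servo_tool", "data": {"moves": [{"linear": [-0.0014, 0.0009, 0], "rot": [0, 0, 3]}, {"linear": [0, 0, 0], "rot": [0, 0, 0]}, {"linear": [-0.0014, 0.0009, 0], "rot": [0, 0, 3]}, {"linear": [0, 0, 0], "rot": [0, 0, 0]}, {"linear": [0, 0, 0], "rot": [0, 0, 0]}]}}

```text
t: 9.62
ee_pos: [513.8, 161.5, 100.0]
tcp_rot: [180.0, -0.0, 178.2]
contact_force: [-1.9, 0.7, -0.8]
opening: -0.2
```

```bash
python3 -c "
from h import *
s=robot.get_state();print(s['t'],s['ee_pos'],s['contact_force'])
crop('side','s4',211,160,48,8)"
```

```text
9.625 [513.7749706  161.51561331 100.03744989] [-1.91361875  0.66583326 -0.81454154]
```

View pics/s4.png

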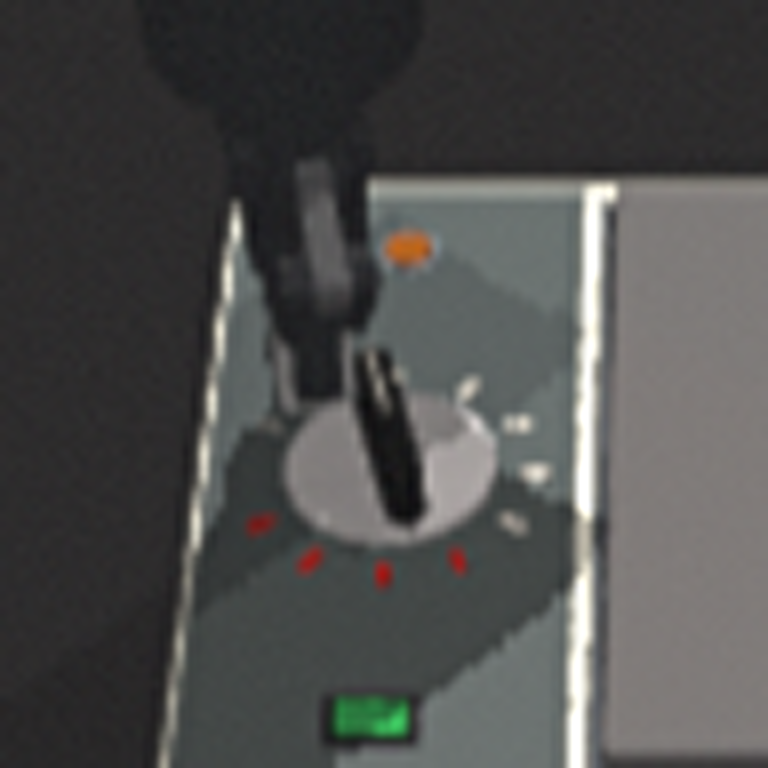

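```bash
cat >> h.py <<'E'
def ang(a,b,u=211,v=160,w=48,s=8,z=111):
    P=[plane('side',u-w+(q[0]+.5)/s-.5,v-w+(q[1]+.5)/s-.5,z) for q in (a,b)]
    d=P[1]-P[0]; return np.degrees(np.arctan2(d[1],d[0])),P
E
python3 -c "
from h import *
print(ang((432,505),(343,352)));print(ang((425,505),(352,355)));print(ang((405,512),(373,352)))"
```

```text
(np.float64(98.10040376257867), [array([532.02746826,  96.53846342, 111.        ]), array([522.02709445, 166.80120271, 111.        ])])
(np.float64(94.96567112476134), [array([530.14463134,  97.07845408, 111.        ]), array([524.26203629, 164.78401845, 111.        ])])
(np.float64(84.74113651775741), [array([524.12319217,  95.85012752, 111.        ]), array([530.43150955, 164.38668902, 111.        ])])
```

Emit:
{"op": "servo_tool", "data": {"moves": [{"linear": [-0.0009, 0.0006, 0], "rot": [0, 0, 2]}, {"linear": [0, 0, 0], "rot": [0, 0, 0]}, {"linear": [0, 0, 0], "rot": [0, 0, 0]}, {"linear": [0, 0, 0], "rot": [0, 0, 0]}, {"linear": [0, 0, 0], "rot": [0, 0, 0]}]}}

```text
t: 10.3
ee_pos: [515.1, 162.0, 100.3]
tcp_rot: [180.0, 0.0, 176.2]
contact_force: [-1.6, 1.5, -1.0]
opening: 0.1
```

```bash
python3 -c "
from h import *
s=robot.get_state();print(s['t'],s['ee_pos'],s['contact_force'])
crop('side','s5',211,160,48,8)"
```

```text
10.3 [515.11660122 161.98934167 100.34682799] [-1.58244028  1.54037694 -0.96056079]
```

View pics/s5.png

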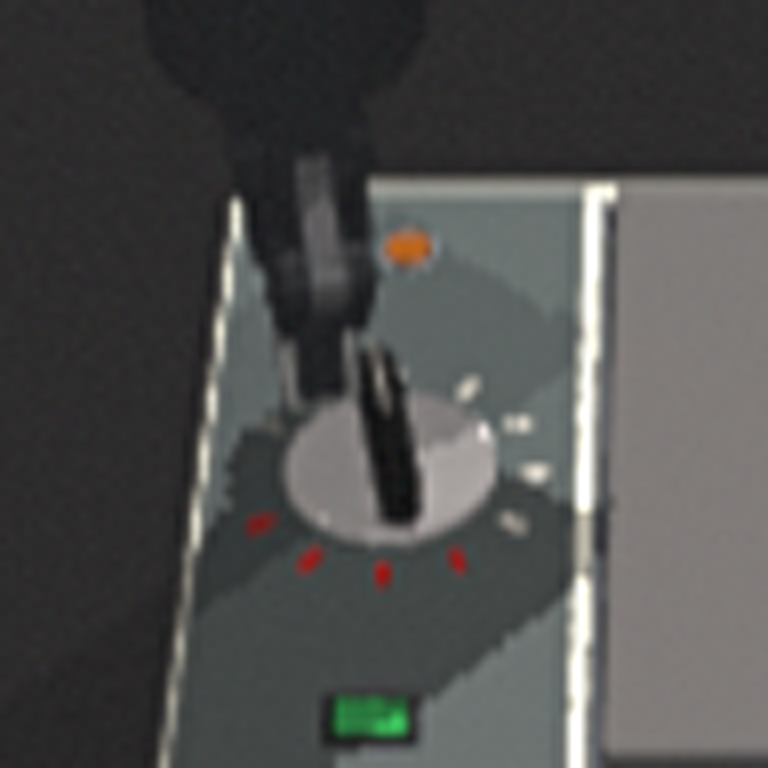

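Emit:
{"op": "servo_tool", "data": {"moves": [{"linear": [-0.0009, 0.0006, 0], "rot": [0, 0, 2]}, {"linear": [0, 0, 0], "rot": [0, 0, 0]}, {"linear": [0, 0, 0], "rot": [0, 0, 0]}, {"linear": [0, 0, 0], "rot": [0, 0, 0]}, {"linear": [0, 0, 0], "rot": [0, 0, 0]}]}}

```text
t: 10.98
ee_pos: [516.1, 162.3, 100.3]
tcp_rot: [-180.0, 0.0, 174.2]
contact_force: [-0.6, -0.4, 0.1]
opening: -0.1
```

```bash
python3 -c "
from h import *
s=robot.get_state();print(s['t'],s['ee_pos'],s['contact_force'])
crop('side','s6',211,160,48,8)"
```

```text
10.975 [516.1273529  162.30621375 100.33825936] [-0.55295657 -0.39025308  0.0661421 ]
```

View pics/s6.png

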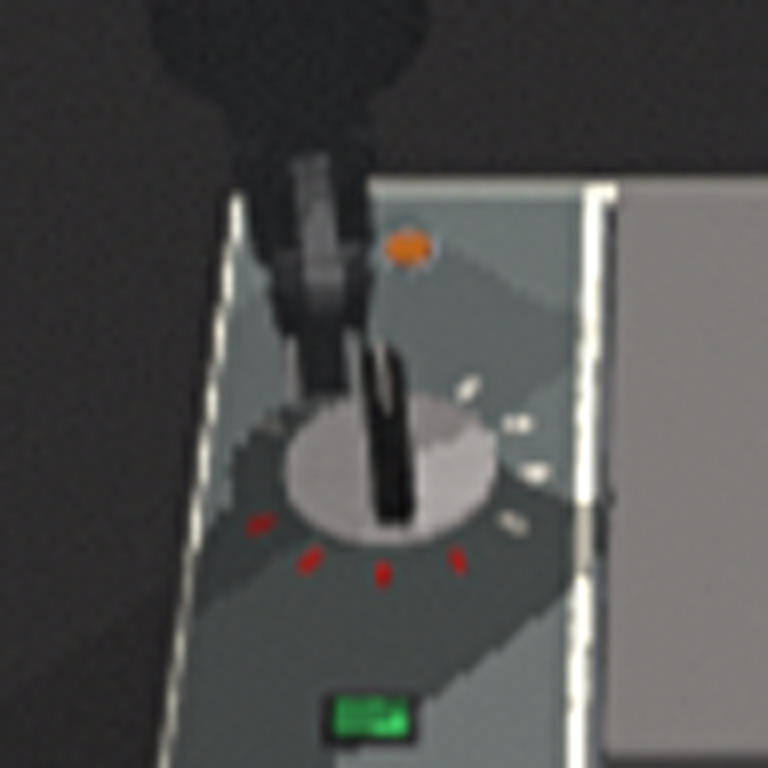

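Emit:
{"op": "servo_tool", "data": {"moves": [{"linear": [-0.0009, 0.0006, 0], "rot": [0, 0, 2]}, {"linear": [0, 0, 0], "rot": [0, 0, 0]}, {"linear": [0, 0, 0], "rot": [0, 0, 0]}, {"linear": [0, 0, 0], "rot": [0, 0, 0]}, {"linear": [0, 0, 0], "rot": [0, 0, 0]}]}}

```text
t: 11.65
ee_pos: [516.9, 163.0, 100.3]
tcp_rot: [-180.0, 0.0, 172.2]
contact_force: [-0.8, -0.3, -0.7]
opening: 0.2
```

```bash
python3 -c "
from h import *
s=robot.get_state();print(s['t'],s['ee_pos'],s['contact_force'])
crop('side','s7',211,160,48,8)"
```

```text
11.65 [516.86547531 162.96367823 100.28372788] [-0.81543109 -0.31706681 -0.70093207]
```

View pics/s7.png

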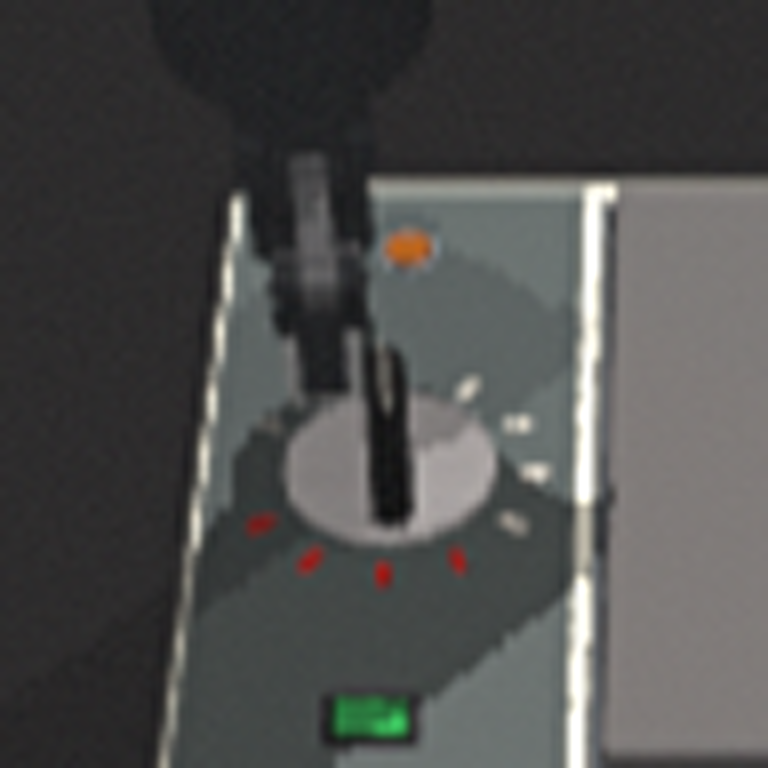

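```bash
cat >> h.py <<'E'
def pred(phi,D=(529,136)):
    a=np.radians(phi); out=[]
    for r in(29,-29):
        q=proj('side',np.array([D[0]+r*np.cos(a),D[1]+r*np.sin(a),111]))
        out.append(np.round((q-np.array([163,112]))*8).astype(int).tolist())
    return out
E
python3 -c "
from h import *
for p in (104,94,89,84,79,74,44,-16):print(p,pred(p))"
```

```text
104 [[341, 354], [433, 472]]
94 [[358, 349], [416, 477]]
89 [[366, 348], [408, 479]]
84 [[375, 347], [399, 481]]
79 [[383, 346], [390, 481]]
74 [[392, 346], [381, 482]]
44 [[441, 354], [330, 472]]
-16 [[488, 412], [285, 412]]
```

Emit:
{"op": "servo_tool", "data": {"moves": [{"linear": [-0.0014, 0.0009, 0], "rot": [0, 0, 3]}, {"linear": [0, 0, 0], "rot": [0, 0, 0]}, {"linear": [-0.0014, 0.0009, 0], "rot": [0, 0, 3]}, {"linear": [0, 0, 0], "rot": [0, 0, 0]}, {"linear": [0, 0, 0], "rot": [0, 0, 0]}]}}

```text
t: 12.32
ee_pos: [519.9, 164.3, 100.3]
tcp_rot: [-180.0, 0.0, 166.3]
contact_force: [0.1, 0.1, 0.7]
opening: -0.3
```

Emit:
{"op": "servo_tool", "data": {"moves": [{"linear": [-0.0014, 0.0009, 0], "rot": [0, 0, 3]}, {"linear": [0, 0, 0], "rot": [0, 0, 0]}, {"linear": [0, 0, 0], "rot": [0, 0, 0]}, {"linear": [0, 0, 0], "rot": [0, 0, 0]}, {"linear": [0, 0, 0], "rot": [0, 0, 0]}]}}

```text
t: 12.95
ee_pos: [520.9, 164.8, 100.1]
tcp_rot: [-180.0, -0.1, 163.2]
contact_force: [-4.1, -0.6, 1.7]
opening: 0.1
```

```bash
python3 -c "
from h import *
s=robot.get_state();print(s['t'],s['ee_pos'],s['contact_force'])
crop('side','s8',211,160,48,8)"
```

```text
12.95 [520.9271867  164.82067302 100.12544844] [-4.12964632 -0.55889942  1.72372803]
```

View pics/s8.png

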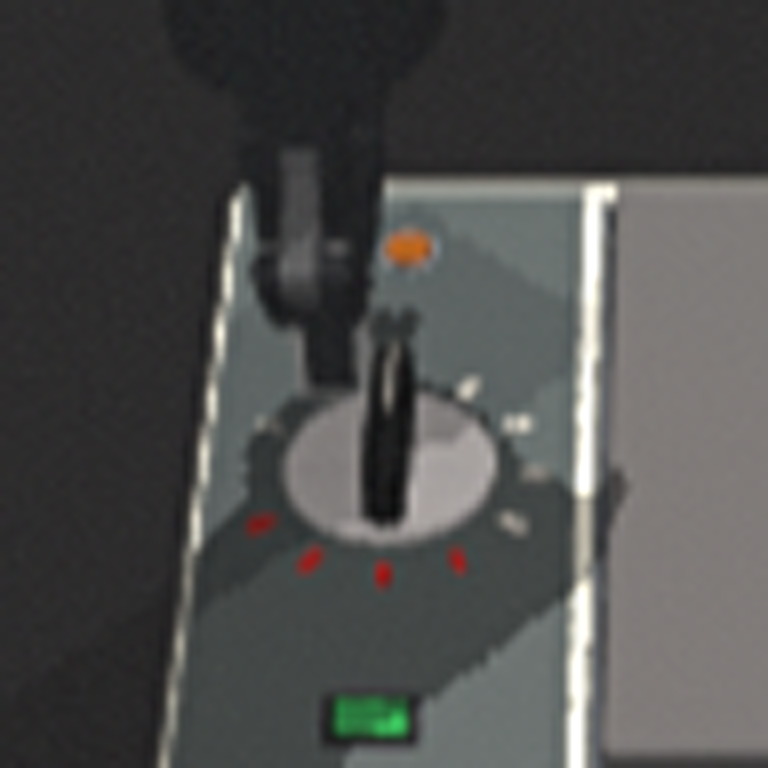

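Force rises leaving click 2, and the face angle now equals the bar angle (about 73°). Crests are expected at tool yaw of about 149, 119 and 89.

Emit:
{"op": "servo_tool", "data": {"moves": [{"linear": [-0.0014, 0.0009, 0], "rot": [0, 0, 3]}, {"linear": [-0.0014, 0.0009, 0], "rot": [0, 0, 3]}, {"linear": [0, 0, 0], "rot": [0, 0, 0]}, {"linear": [-0.0014, 0.0009, 0], "rot": [0, 0, 3]}, {"linear": [0, 0, 0], "rot": [0, 0, 0]}]}}

```text
t: 13.62
ee_pos: [523.2, 166.7, 99.7]
tcp_rot: [-179.8, -0.3, 154.2]
contact_force: [-10.4, 1.0, 4.8]
opening: 0.1
```

Emit:
{"op": "servo_tool", "data": {"moves": [{"linear": [-0.0014, 0.0009, 0], "rot": [0, 0, 3]}, {"linear": [0, 0, 0], "rot": [0, 0, 0]}, {"linear": [-0.0014, 0.0009, 0], "rot": [0, 0, 3]}, {"linear": [0, 0, 0], "rot": [0, 0, 0]}, {"linear": [0, 0, 0], "rot": [0, 0, 0]}]}}

```text
t: 14.25
ee_pos: [530.4, 166.1, 100.5]
tcp_rot: [180.0, 0.1, 148.2]
contact_force: [-0.0, -0.8, 0.0]
opening: -0.2
```

```bash
python3 -c "
from h import *
s=robot.get_state();print(s['t'],s['ee_pos'],s['contact_force'])
crop('side','s9',211,160,48,8)"
```

```text
14.25 [530.38920383 166.12190979 100.49610036] [-0.01425124 -0.78374148  0.0137904 ]
```

View pics/s9.png

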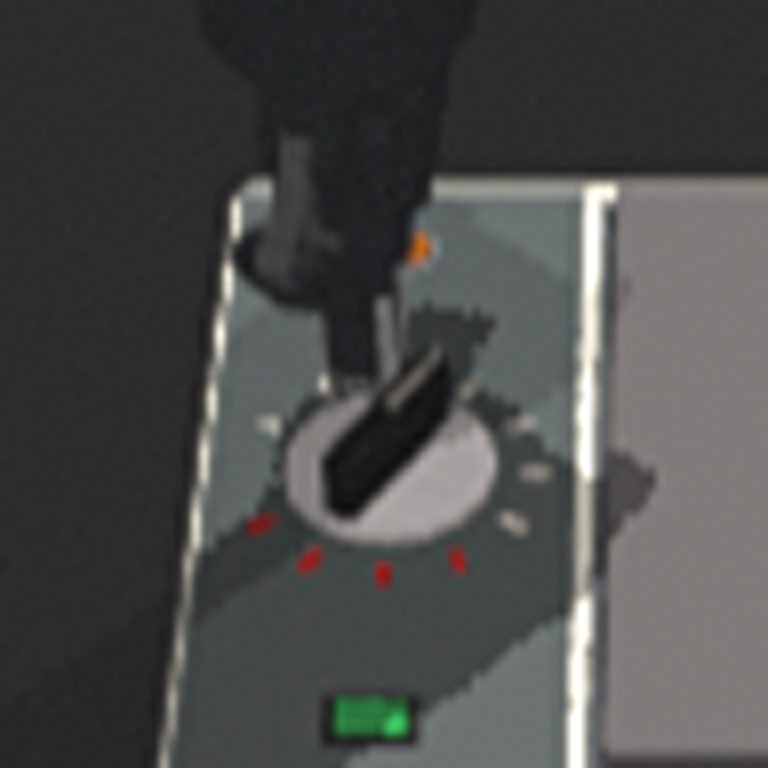

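Click 3 reached: force peaked at 10 N, then fell to 0, and the tip at crop (440,354) matches the predicted 44°. I'll continue to click 4.

Emit:
{"op": "servo_tool", "data": {"moves": [{"linear": [-0.0014, 0.0009, 0], "rot": [0, 0, 3]}, {"linear": [-0.0014, 0.0009, 0], "rot": [0, 0, 3]}, {"linear": [-0.0014, 0.0009, 0], "rot": [0, 0, 3]}, {"linear": [-0.0014, 0.0009, 0], "rot": [0, 0, 3]}, {"linear": [0, 0, 0], "rot": [0, 0, 0]}]}}

```text
t: 14.92
ee_pos: [535.8, 166.2, 100.2]
tcp_rot: [-180.0, -0.0, 136.3]
contact_force: [-2.9, 1.9, 0.6]
opening: 0.5
```

Emit:
{"op": "servo_tool", "data": {"moves": [{"linear": [-0.0014, 0.0009, 0], "rot": [0, 0, 3]}, {"linear": [-0.0014, 0.0009, 0], "rot": [0, 0, 3]}, {"linear": [-0.0014, 0.0009, 0], "rot": [0, 0, 3]}, {"linear": [-0.0014, 0.0009, 0], "rot": [0, 0, 3]}, {"linear": [0, 0, 0], "rot": [0, 0, 0]}]}}

```text
t: 15.55
ee_pos: [539.3, 166.8, 99.9]
tcp_rot: [-179.8, -0.3, 124.4]
contact_force: [-9.4, 2.6, 3.6]
opening: -0.2
```

Emit:
{"op": "servo_tool", "data": {"moves": [{"linear": [-0.0014, 0.0009, 0], "rot": [0, 0, 3]}, {"linear": [0, 0, 0], "rot": [0, 0, 0]}, {"linear": [-0.0014, 0.0009, 0], "rot": [0, 0, 3]}, {"linear": [0, 0, 0], "rot": [0, 0, 0]}, {"linear": [0, 0, 0], "rot": [0, 0, 0]}]}}

```text
t: 16.18
ee_pos: [546.2, 162.4, 100.2]
tcp_rot: [180.0, 0.0, 118.3]
contact_force: [-0.1, -0.3, -0.2]
opening: 0.2
```

```bash
python3 -c "
from h import *
s=robot.get_state();print(s['t'],s['ee_pos'],s['contact_force'])
crop('side','s10',211,160,48,8)"
```

```text
16.175 [546.16407181 162.35399477 100.22252776] [-0.14391948 -0.31453569 -0.19582399]
```

View pics/s10.png

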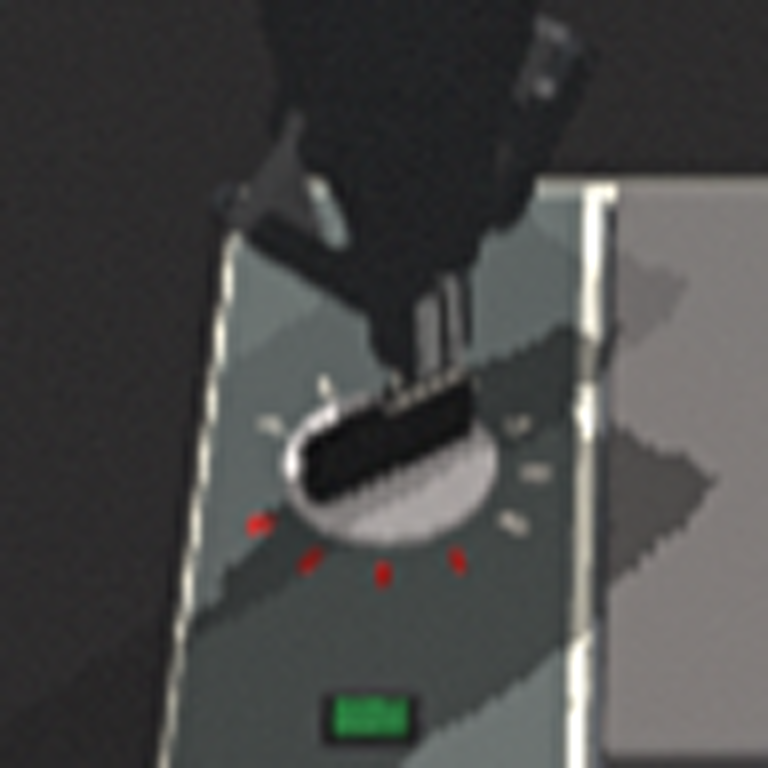

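```bash
python3 -c "
from h import *
for p in (34,29,24,19,14):print(p,pred(p))"
```

```text
34 [[455, 361], [316, 465]]
29 [[461, 365], [310, 461]]
24 [[467, 369], [304, 457]]
19 [[472, 374], [299, 452]]
14 [[476, 379], [295, 447]]
```

Emit:
{"op": "servo_tool", "data": {"moves": [{"linear": [-0.0014, 0.0009, 0], "rot": [0, 0, 3]}, {"linear": [-0.0014, 0.0009, 0], "rot": [0, 0, 3]}, {"linear": [0, 0, 0], "rot": [0, 0, 0]}, {"linear": [0, 0, 0], "rot": [0, 0, 0]}, {"linear": [0, 0, 0], "rot": [0, 0, 0]}]}}

```text
t: 16.85
ee_pos: [548.8, 160.8, 100.3]
tcp_rot: [180.0, 0.0, 112.2]
contact_force: [-0.9, 0.6, -0.0]
opening: -0.3
```

```bash
python3 -c "
from h import *
s=robot.get_state();print(s['t'],s['ee_pos'],s['contact_force'])
crop('side','s11',211,160,48,8)"
```

```text
16.85 [548.7905533  160.80648763 100.32716186] [-0.85114495  0.57921747 -0.04170918]
```

View pics/s11.png

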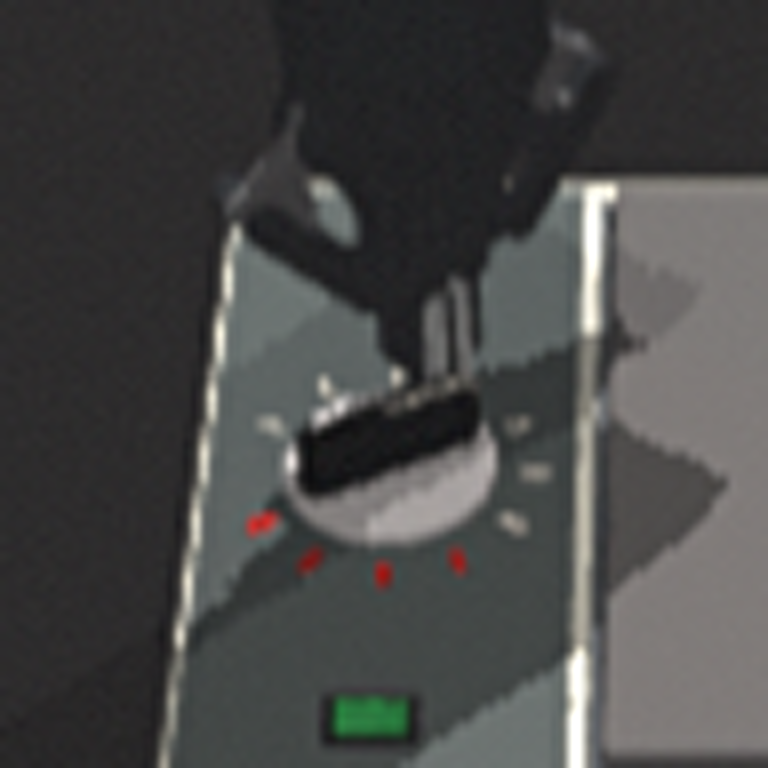

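Click 4 is confirmed: bar about 15°, pointing at the fifth mark. For the last click I'll go to just before the crest, then use 2° steps.

Emit:
{"op": "servo_tool", "data": {"moves": [{"linear": [-0.0014, 0.0009, 0], "rot": [0, 0, 3]}, {"linear": [-0.0014, 0.0009, 0], "rot": [0, 0, 3]}, {"linear": [-0.0014, 0.0009, 0], "rot": [0, 0, 3]}, {"linear": [-0.0014, 0.0009, 0], "rot": [0, 0, 3]}, {"linear": [0, 0, 0], "rot": [0, 0, 0]}]}}

```text
t: 17.52
ee_pos: [552.1, 159.3, 100.2]
tcp_rot: [-179.9, -0.2, 100.3]
contact_force: [-3.6, 3.9, 1.7]
opening: 0.1
```

Emit:
{"op": "servo_tool", "data": {"moves": [{"linear": [-0.0014, 0.0009, 0], "rot": [0, 0, 3]}, {"linear": [0, 0, 0], "rot": [0, 0, 0]}, {"linear": [-0.0014, 0.0009, 0], "rot": [0, 0, 3]}, {"linear": [0, 0, 0], "rot": [0, 0, 0]}, {"linear": [0, 0, 0], "rot": [0, 0, 0]}]}}

```text
t: 18.15
ee_pos: [553.6, 158.6, 100.1]
tcp_rot: [-179.8, -0.3, 94.4]
contact_force: [-3.8, 5.9, 0.5]
opening: 0.1
```

Emit:
{"op": "servo_tool", "data": {"moves": [{"linear": [-0.0009, 0.0006, 0], "rot": [0, 0, 2]}, {"linear": [0, 0, 0], "rot": [0, 0, 0]}, {"linear": [0, 0, 0], "rot": [0, 0, 0]}, {"linear": [0, 0, 0], "rot": [0, 0, 0]}, {"linear": [0, 0, 0], "rot": [0, 0, 0]}]}}

```text
t: 18.77
ee_pos: [554.1, 158.4, 100.1]
tcp_rot: [-179.8, -0.3, 92.4]
contact_force: [-4.9, 7.8, 1.2]
opening: 0.0
```

```bash
python3 -c "
from h import *
s=robot.get_state();print(s['t'],s['ee_pos'],s['contact_force'])
crop('side','s12',211,160,48,8)"
```

```text
18.775 [554.09745647 158.38684274 100.14958236] [-4.85011084  7.84406498  1.24047344]
```

View pics/s12.png

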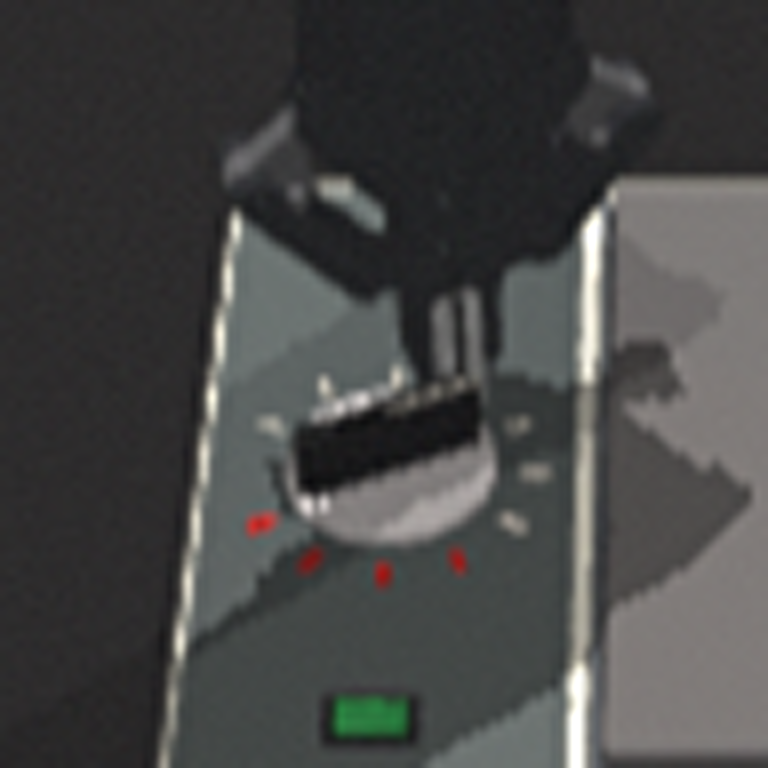

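Emit:
{"op": "servo_tool", "data": {"moves": [{"linear": [-0.0009, 0.0006, 0], "rot": [0, 0, 2]}, {"linear": [0, 0, 0], "rot": [0, 0, 0]}, {"linear": [0, 0, 0], "rot": [0, 0, 0]}, {"linear": [0, 0, 0], "rot": [0, 0, 0]}, {"linear": [0, 0, 0], "rot": [0, 0, 0]}]}}

```text
t: 19.45
ee_pos: [554.6, 158.1, 100.2]
tcp_rot: [-179.8, -0.4, 90.4]
contact_force: [-4.5, 8.8, 0.2]
opening: -0.0
```

Emit:
{"op": "servo_tool", "data": {"moves": [{"linear": [-0.0009, 0.0006, 0], "rot": [0, 0, 2]}, {"linear": [0, 0, 0], "rot": [0, 0, 0]}, {"linear": [0, 0, 0], "rot": [0, 0, 0]}, {"linear": [0, 0, 0], "rot": [0, 0, 0]}, {"linear": [0, 0, 0], "rot": [0, 0, 0]}]}}

```text
t: 20.08
ee_pos: [555.0, 157.9, 100.1]
tcp_rot: [-179.8, -0.4, 88.5]
contact_force: [-4.2, 10.6, 1.0]
opening: -0.1
```

```bash
python3 -c "
from h import *
s=robot.get_state();print(s['t'],s['ee_pos'],s['contact_force'])
crop('side','s13',211,160,48,8)"
```

```text
20.075 [554.98848873 157.91103435 100.13747548] [-4.23924689 10.63342846  0.98583388]
```

View pics/s13.png

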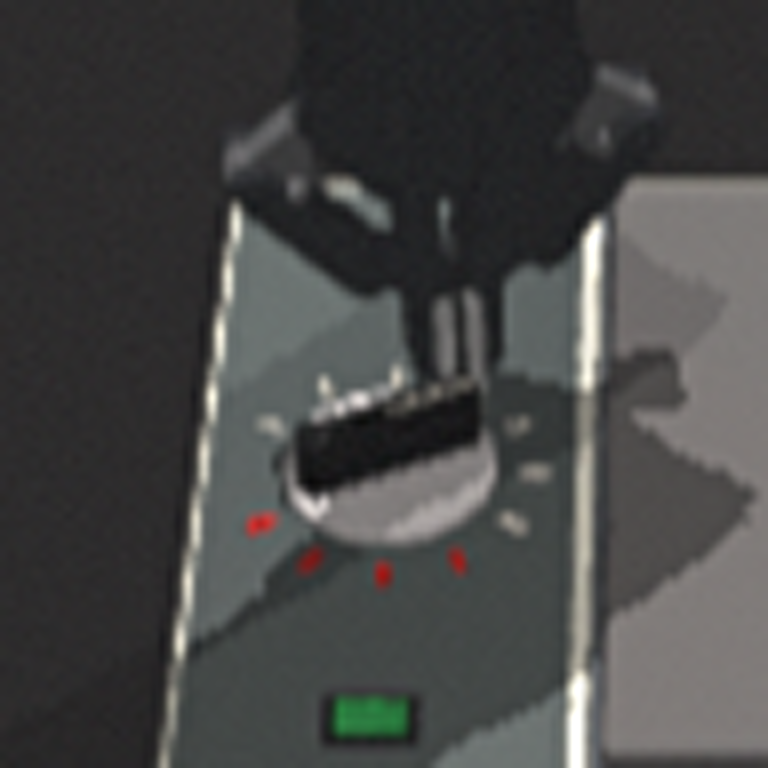

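Emit:
{"op": "servo_tool", "data": {"moves": [{"linear": [-0.0008, 0, 0], "rot": [0, 0, 0]}, {"linear": [0, 0, 0], "rot": [0, 0, 0]}, {"linear": [0, 0, 0], "rot": [0, 0, 0]}, {"linear": [0, 0, 0], "rot": [0, 0, 0]}, {"linear": [0, 0, 0], "rot": [0, 0, 0]}]}}

```text
t: 20.75
ee_pos: [558.3, 149.8, 100.3]
tcp_rot: [180.0, 0.0, 88.1]
contact_force: [-0.4, 0.8, 0.8]
opening: 0.6
```

Emit:
{"op": "servo_tool", "data": {"moves": [{"linear": [-0.0008, 0, 0], "rot": [0, 0, 0]}, {"linear": [0, 0, 0], "rot": [0, 0, 0]}, {"linear": [0, 0, 0], "rot": [0, 0, 0]}, {"linear": [0, 0, 0], "rot": [0, 0, 0]}, {"linear": [0, 0, 0], "rot": [0, 0, 0]}]}}

```text
t: 21.38
ee_pos: [557.8, 150.1, 100.3]
tcp_rot: [-180.0, 0.0, 88.2]
contact_force: [-1.0, -0.3, 0.1]
opening: 0.1
```

```bash
python3 -c "
from h import *
s=robot.get_state();print(s['t'],s['ee_pos'],s['contact_force'],s['ft_torque'])
crop('side','s14',211,160,48,8)"
```

```text
21.375 [557.77535159 150.0806642  100.27012187] [-0.99240961 -0.26722634  0.05977106] [ 0.0014307  -0.04551675 -0.00804297]
```

View pics/s14.png

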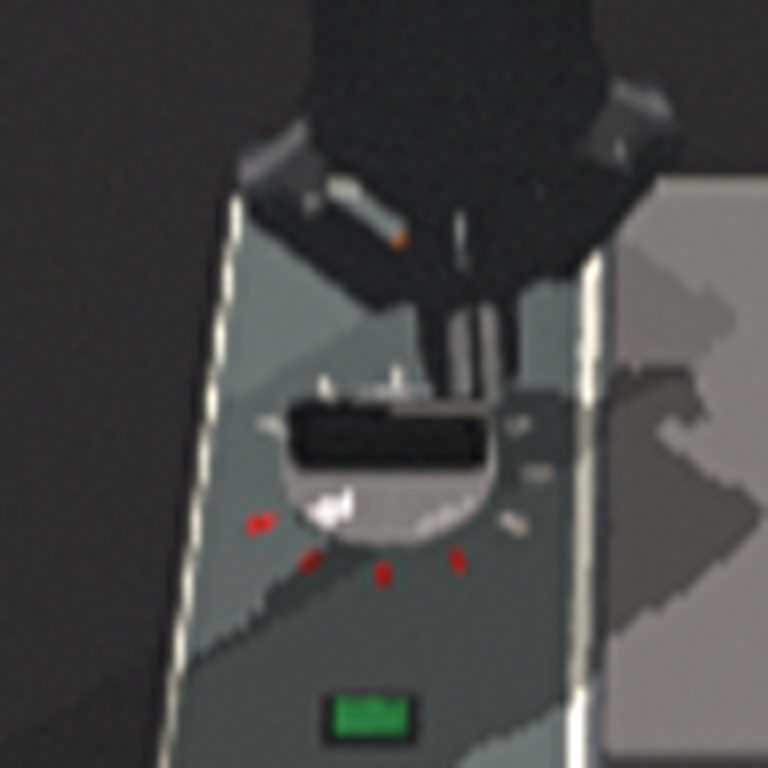

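It jumped: force is gone and the bar is level in the image (about -16°), pointing at the sixth mark. I'll back off sideways, then go up and away.

Emit:
{"op": "servo_tool", "data": {"moves": [{"linear": [0.003, 0, 0], "rot": [0, 0, 0]}, {"linear": [0.006, 0, 0], "rot": [0, 0, 0]}, {"linear": [0.006, 0, 0], "rot": [0, 0, 0]}, {"linear": [0, 0, -0.01], "rot": [0, 0, 0]}, {"linear": [0, 0, -0.02], "rot": [0, 0, 0]}]}}

```text
t: 22.05
ee_pos: [557.8, 164.9, 130.7]
tcp_rot: [-179.9, 0.0, 88.2]
contact_force: [0.5, 0.2, 0.4]
opening: -0.1
```

Emit:
{"op": "servo_tool", "data": {"moves": [{"linear": [0, 0, -0.03], "rot": [0, 0, 0]}, {"linear": [0, 0, -0.03], "rot": [0, 0, 0]}, {"linear": [0, 0, -0.03], "rot": [0, 0, 0]}, {"linear": [0, 0, -0.03], "rot": [0, 0, 0]}, {"linear": [0, 0, 0], "rot": [0, 0, 0]}]}}

```text
t: 22.68
ee_pos: [559.9, 165.7, 254.6]
tcp_rot: [179.6, -0.1, 88.2]
contact_force: [0.6, 0.3, -0.7]
opening: -0.1
```

Emit:
{"op": "servo_tool", "data": {"moves": [{"linear": [0, -0.03, 0], "rot": [0, 0, 0]}, {"linear": [0.04, -0.02, 0], "rot": [0, 0, 0]}, {"linear": [0.04, -0.01, 0], "rot": [0, 0, 0]}, {"linear": [0.04, 0, 0], "rot": [0, 0, 0]}, {"linear": [0.03, 0, 0], "rot": [0, 0, 0]}]}}

```text
t: 23.3
ee_pos: [502.3, 318.4, 250.3]
tcp_rot: [-180.0, 0.0, 88.3]
contact_force: [-0.6, -0.2, 0.1]
opening: -0.2
```

```bash
python3 -c "
from h import *
s=robot.get_state();print(s['t'],s['ee_pos'],s['contact_force'],s['ft_torque'])
a=crop('side','s15',211,160,48,8);b=crop('top','t15',226,219,32,8)
cv2.imwrite('pics/f.png',np.hstack([cv2.resize(a,(400,300)),cv2.resize(b,(400,300))]))
cv2.imwrite('pics/g.png',np.hstack([cv2.resize(cv2.imread('pics/s15.png'),(400,400)),cv2.resize(cv2.imread('pics/t15.png'),(400,400))]))"
```

```text
23.3 [502.30806482 318.36054641 250.28504818] [-0.63695214 -0.15451803  0.1039534 ] [-0.01468531 -0.04101294  0.01651763]
```

View pics/f.png

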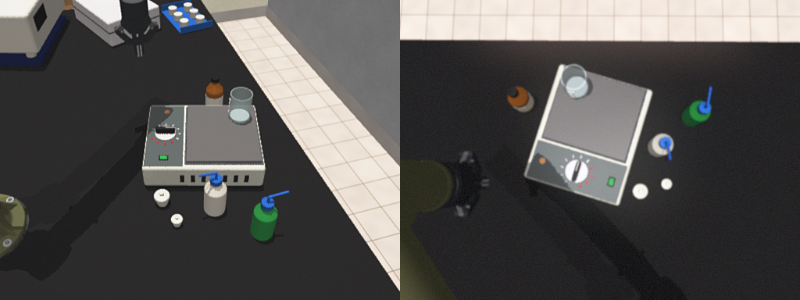

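View pics/g.png

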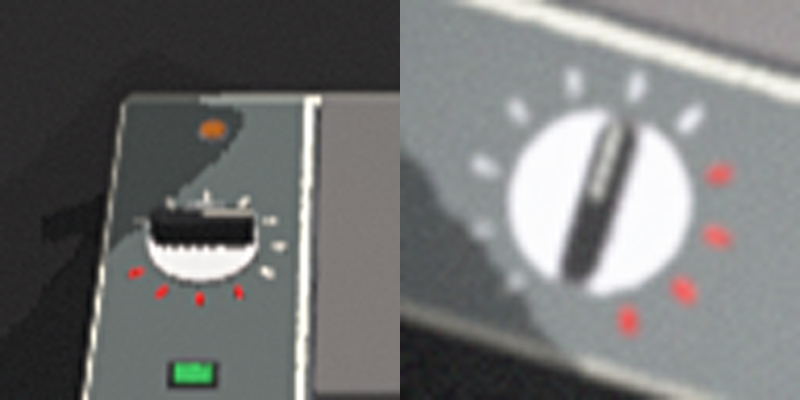

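The top view shows the pointer end at crop (622,125), aimed at the sixth mark (637,85). All the objects are standing where they were. I'll check the turn angle numerically.

Run:
```python
from h import *
def bar(f):
    im=cv2.imread(f); w=32;c=im[219-w:219+w,226-w:226+w].astype(int)
    e,ctr=disc(im,'top',226,219); g=c.max(2)
    yy,xx=np.mgrid[:64,:64]; r=np.hypot(xx-e[0][0],yy-e[0][1])
    m=(r<13)&(g<170); wts=(200-g[m]); X=xx[m]+194.; Y=yy[m]+187.
    P=np.array([plane('top',x,y,111)[:2] for x,y in zip(X,Y)])
    C=np.cov(P.T,aweights=np.clip(wts,1,None)); v=np.linalg.eigh(C)[1][:,1]; return np.degrees(np.arctan2(v[1],v[0]))%180
a=bar('pics/top0.png');b=bar('pics/t15_full.png');print(a,b,(a-b)%180)
x=cv2.imread('pics/top0.png');y=cv2.imread('pics/t15_full.png')
for k,(u,v) in dict(beaker=(225,105),bottle=(155,127),cruc=(307,245),wash=(335,187)).items():
    A=x[v-25:v+25,u-25:u+25].astype(np.float32).mean(2);B=y[v-25:v+25,u-25:u+25].astype(np.float32).mean(2)
    print(k,cv2.phaseCorrelate(A,B,cv2.createHanningWindow((50,50),5)))
```

```text
104.28581005551791 160.85698973697328 123.42882031854464
beaker ((-0.12024973707670483, -0.014676901056255076), 0.9393411090850831)
bottle ((0.08150194293177293, -0.0676058071360508), 1.0962683713912964)
cruc ((-0.049351934061384384, -0.0009580161148257105), 0.9548002754211425)
wash ((-0.0272035768265404, 0.15434006116961285), 0.9259040260314941)
```

```bash
python3 -c "
from workcell import robot
print(robot.hand_in())"
```

```text
the job is handed in; nothing more can be done
None
```

I turned the dial four clicks clockwise, from click 1 to click 5. I used the shut fingertips against the counter-clockwise side of the bar's pointer end, then backed off and raised the arm clear. The job is handed in; the robot clock read about 23 s.

**Clicks felt:**
- For clicks 2, 3 and 4, the force built to about 10 N and dropped to zero at the jump.
- The first click gave way more gently, at about 7 N. I confirmed it from the picture and from the force rising again as the bar left that click.

**Final checks:**
- **Dial:** the pointer stands at the sixth mark in both views. The measured turn from the top view is 123° against 120°. That is within the 9° allowed, and I put the difference down to the bar's side faces in the image.
- **Other objects:** the beaker, the amber and white wash bottles, and the crucible moved less than 0.2 px in the top view.
- **Robot:** it was touching nothing before hand-in.

No check failed. The push force was well above the stated 3 to 5 N, and I did not find out why.

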